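# Shut the draught cover and tare the balance

### The arm

A 6-joint arm with a two-finger parallel gripper is mounted at the origin on the work surface. World frame = base frame: x ahead of the robot, y to its left, z up, the work surface at z = 0. Lengths are in m, angles in rad, forces in N, time in s.
With the tool pointing down it reaches from about 0.35 to 0.975 m from the base axis. Payload 4.9 kg.
Tool frame: the origin (TCP) lies between the finger pads; the fingertips stand 17 mm ahead of it and the grasp point (between the pads) lies 2 mm behind it (manip.nose_length is the distance from the TCP to the fingertips, in m); z points along the fingers, y is the line along which they close (so a half turn about z gives the same grasp; the last joint's range is limited). The gripper opens to 85 mm and grips with 20 to 120 N. Pads are 22 mm wide; open, the fingers measure 114 mm over their backs; the gripper's body (76 mm by 85 mm) begins 54 mm behind the grasp point. The pads swing forward as they close: fully open they stand 13 mm farther back than shut.
Start: joints at [-1.377, 0.053, 1.613, -0, 1.476, -0.119], TCP at [0.192, -0.595, 0.248] pointing down, gripper open.
Joint ranges: [-3.01, 3.01], [-1.01, 2.22], [0.06, 2.58], [-1.02, 4.17], [0.09, 2.62], [-3.14, 3.14]. Speed limits (rad/s): [2.57, 2.57, 3.14, 3.14, 3.14, 3.14].

### API

Orientations are given as a unit quaternion [w, x, y, z].
In Python, from plant import manip gives the robot as it stands. The module is installed in compiled form; this text tells all that it offers.
- The arm moves only by the tool apply_moves, never from a script. Its argument "moves" is a list of rows, each a list of 3 entries, a list of its own where there are three numbers: the turn, a rotation vector about the tool's x, y, z in rad, then the shift along the tool's x, y, z in cm, then the closure, from -1 (fully open) to 1 (shut), so that 0 is half open. A call has 1 to 20 rows; each row is the pose to reach, as a shift and turn from the pose commanded when the call began, along the tool's axes at that moment; what a row does not reach only later rows make up. A row lasts 1/10 s, in which the tool goes at most 50 mm and 8.59 degrees, less where a joint would pass 70% of its speed; a pose out of reach is approached as far as the arm can. A call with a gripper value outside its range is refused whole. The fingers move at their own pace and stop on an object; the grip force is fixed at half the most. Time passes only in rows, so rows that repeat a pose let the fingers close. It gives the time, the measured TCP pose, the force, the opening and the grip force at its end, in the units of the state.
- manip.state(): the state, without advancing time (a new reading comes with each control period).
- manip.grab_frame(name): name is "scene" or "top" or "wrist"; returns a dict with "image" (400x640x3 uint8, red, green, blue), "K" (3x3 intrinsics, pixels), "k1" (the pictures are not rectified: a ray, as slopes to the right and down, at radius r is drawn at 1 + k1 r^2 times it, then the intrinsics apply), "rvec" (rotation vector, rad) and "tvec" (3), from world to camera coordinates, as OpenCV has them. Camera axes: x right, y down, z forward; pixel columns grow to the right and rows downward; lengths in m; the calibration is good to about 2 mm. A picture is of the moment at which its call begins. There is no depth.
- manip.job_done(): hands the job in; it is judged then, once.
Trained networks look in a picture, given as the dict that the camera call returned (one of the last four; its "shot" number tells which), for a name from the list of things; names that differ only in an ending like _2 or _b are one class to them, and where a whole thing is asked for, a point or a joint stands for the part that bears it (a point fixed in the world has none). Each returns a list of dicts, best first, with "score" (0 to 1); they miss things now and then, are a little off and sometimes report something else, mostly with a low value. They report only what shows in the picture. A call takes as long as a camera call.
- manip.look_for(picture, label): "location" ([x, y, z] in m, in the coordinates of the camera as it stood for that picture, good to about 4 mm: the middle of the surface that is visible of it).
- manip.silhouettes(picture, label): "pixels" (400x640 bool, what is visible of it).
- manip.spot_point(picture, label): "location" ([x, y, z] in m, in the coordinates of the camera as it stood for that picture, good to about 4 mm: a listed point, or the origin of a listed thing).
The state is a dict: "time": time; "joint_pos": joint angles; "joint_vel": joint speeds; "joint_efforts": joint torques, N m; "tool_pos": TCP position; "tool_rot": TCP orientation; "contact_force": force on the tool from outside, world axes, zero at the start; "ft_torque": the same for the moment, N m; "gripper_width": opening from 0.0 (shut) to 1.0 (fully open); "grasp_force": force on a finger pad.
Only numpy, scipy, OpenCV 4.12 (cv2) and the standard library are available. Lean on these libraries where they do the work, as an engineer would, in place of code of your own. Each camera call takes 0.05 s, during which the arm holds its last target. There are 200 camera calls.

### The job

Zero the balance with its empty dish: with the fingertips push the black tab so that the sliding grey panel of the draught cover is fully shut, then reach down into the round well and press the sunken round tare key all the way down, let it come back up and move clear. Only push and press: do not lift, tip or shove the balance, leave the dish on its pan and the square power key unpressed, and leave the bottle, the jar and the screwdriver where they are.

Things in the scene. Friction and masses are not known exactly. Their poses are not given: they have to be found in the camera images.
- balance: portable lab balance, 1.35 to 1.95 kg, loose on the bench; a sideways push over about 6 N may shove it. Origin: centre of the underside; z up, x from its front edge (robot's side) to its back, y to its left. White case 270 (x) by 200 (y) by 50 mm high; the front 100 mm (x -135 to -35) is a flat key deck, 50 mm high, with two wells and a display between; the weighing chamber stands behind.
- tare_well (a point): centre of the mouth of the round tare well, level with the deck: 46 mm diameter, 34 mm deep, at the balance's x -85, y +56 (left). The square power well, 40 by 40 mm and as deep, is at x -85, y -56 (right).
- chamber (a point): point over the middle of the clear weighing chamber, 90 mm above the underside, at the balance's x +50, y 0. Chamber: x -29 to 129, y -92 to 92, walls up to 90 mm, guide rails on its front and back edges up to 97 mm. A fixed clear half roof (top 90 mm) covers the left half (y 0 to 92); the sliding panel shuts the right half.
- panel_tab (a point): middle of the top of the sliding panel's black tab, 114.5 mm above the underside; at the balance's x +50, and y -45 when shut. The tab is an upright rib, 60 mm long along x, 7 mm thick along y, 20 mm high above the panel's flat top, on its centre line. The grey panel, 146 (x) by 94 (y) by 4 mm, runs in guides along the balance's y only. Same axes as the balance.
- panel (a joint): opening of the sliding panel in m: 0 fully shut, 0.07 fully open (moved to the balance's +y, left, over the half roof). Starts 40 to 68 mm open; push the tab's left (+y) side towards -y to shut it. Moves at about 1.2 N plus slight damping, stays where left, hard stops at both ends.
- tare_top (a point): centre of the top face of the tare key: a round plain grey disc, 28 mm diameter, in the round well; its top is 33 mm above the balance's underside, 17 mm below the deck, when up. Same axes as the balance.
- tare (a joint): depth of the tare key in m: 0 up, 0.005 fully down (hard stop). Sprung: starts to move at 1.5 N, fully down at 5 N, comes back up by itself. It counts as pressed past 0.004.
- power_top (a point): centre of the top face of the power key: a square plain grey key, 24 mm wide, in the square well, at the same height as the tare key. Not to be pressed.
- power (a joint): depth of the power key in m: 0 up, 0.005 fully down; same spring as the tare key.
- dish: empty round metal weighing dish, 56 mm across, 16 mm high, loose on the balance's round pan inside the chamber; its underside (origin at the underside's centre) is 56 mm above the balance's underside. Stays there.
- bottle: bystander: glass reagent bottle with orange cap, 60 mm diameter, 115 mm high, beside the balance to its left; origin at the underside's centre.
- jar: bystander: white screw jar, 54 mm diameter, 60 mm high, to the right of the balance; origin at the underside's centre.
- driver: bystander: screwdriver with blue handle, 150 mm long, lying to the right of the balance; origin under its middle, x along it from handle to tip.

How it is judged:
On the way, in this order (a step that is already met when the one before it is completed fails the run):
1. the draught cover's panel is shut (value of joint panel below 0.004 m), for 0.2 s.
2. the tare key is pressed down in its well, the panel shut (value of joint tare above 0.004 m and value of joint panel below 0.004 m), for 0.05 s.
3. the tare key has come back up (value of joint tare below 0.001 m), for 0.1 s.
At the end, for the whole second after the job is handed in: The panel is shut to within 4 mm, the tare key (after going at least 4 mm down while the panel was shut) and the power key are up (under 1 mm), the balance stands level and still within 25 mm of where it was, the dish at rest on its pan (value of joint panel below 0.004 m and value of joint each of tare, power below 0.001 m and distance of balance from where it was at the start of the episode below 0.025 m and angle between balance's own z axis and vertical below 0.03 rad and horizontal distance between dish and balance below 0.075 m and z of dish in the frame of balance below 0.062 m and linear speed of balance below 0.01 m/s and linear speed of dish below 0.02 m/s); the robot touches nothing.
It fails at once if the tare key pressed while the draught cover is still open (value of joint tare above 0.0025 m and value of joint panel above 0.006 m).
It fails at once if the power key pressed (value of joint power above 0.0025 m).
It fails at once if the balance lifted, tipped or shoved (raised 8 mm, tilted 0.06 rad, or moved 25 mm) (height (world z) of balance above 0.008 m or angle between balance's own z axis and vertical above 0.06 rad or distance of balance from where it was at the start of the episode above 0.025 m).
It fails at once if the dish lifted off its pan (z of dish in the frame of balance above 0.068 m).
It fails at once if a bystander moved more than 20 mm (distance of any of bottle, jar, driver from where it was at the start of the episode above 0.02 m).
It also fails if it takes over 43 s, if anything falls off the work surface, if the arm or the gripper's body presses on something with over 40 N, if the wrist force passes 120 N, or if a joint passes its speed limit or range.

## Working session

There is one attempt and no reset: what is moved stays moved. The work goes in short steps, Python scripts to look and compute and a tool call to move; the robot and the scene stay as the last step left them, time stands still between calls to the robot, and variables do not carry over. Pictures are saved under pics/ and viewed, at most 10 in all, crops included, and the job is handed in when it is done.

Besides the shell and the picture viewer there is one more tool, called after ">>>" by a JSON object that holds its "fn" and its "kwargs", one argument or row to a line. apply_moves: Moves the arm, as the interface text tells. Its arguments: {"type":"object","properties":{"moves":{"type":"array"}},"required":["moves"]}

```bash
mkdir -p pics; cat > h.py <<'E'
import numpy as np, cv2
from scipy.spatial.transform import Rotation as R
from plant import manip
def c2w(f,p):
    M=cv2.Rodrigues(np.array(f["rvec"],float))[0]; return M.T@(np.array(p)-np.array(f["tvec"]).ravel())
def px(f,P):
    M=cv2.Rodrigues(np.array(f["rvec"],float))[0]; c=M@np.array(P)+np.array(f["tvec"]).ravel()
    s=c[:2]/c[2]; s=s*(1+f["k1"]*(s@s)); K=np.array(f["K"]); return K[:2,:2]@s+K[:2,2]
def ray(f,uv,z):
    K=np.array(f["K"]);d=np.array([[f["k1"],0,0,0]],float)
    s=cv2.undistortPoints(np.array([[uv]],float),K,d)[0,0]
    M=cv2.Rodrigues(np.array(f["rvec"],float))[0]; o=-M.T@np.array(f["tvec"]).ravel(); v=M.T@np.r_[s,1]
    return o+v*(z-o[2])/v[2]
def save(f,n): cv2.imwrite(f"pics/{n}.png",f["image"][:,:,::-1])
E
python3 - <<'E'
from h import *
for c in ("scene","top"):
    f=manip.grab_frame(c); save(f,c+"0")
    for n in ("balance","tare_well","tare_top","power_top","panel_tab","chamber","bottle","jar","driver","dish"):
        print(c,n,[(c2w(f,d["location"]).round(3).tolist(),round(d["score"],2)) for d in manip.spot_point(f,n)[:2]])
s=manip.state();print(s["tool_pos"],R.from_quat(s["tool_rot"],scalar_first=True).as_matrix().round(3).tolist(),s["time"],s["gripper_width"])
E
```

```text
scene balance [([0.555, 0.002, 0.002], 0.69)]
scene tare_well [([0.461, 0.047, 0.05], 0.65)]
scene tare_top [([0.601, 0.035, 0.115], 0.74), ([0.465, 0.051, 0.035], 0.61)]
scene power_top [([0.485, -0.062, 0.031], 0.59)]
scene panel_tab [([0.602, 0.033, 0.113], 0.77)]
scene chamber [([0.605, 0.018, 0.093], 0.95)]
scene bottle [([0.635, 0.233, 0.001], 0.98)]
scene jar [([0.643, -0.153, 0.001], 0.71)]
scene driver [([0.611, -0.252, 0.005], 0.69)]
scene dish [([0.611, 0.016, 0.056], 0.64)]
top balance [([0.56, 0.006, 0.0], 0.91)]
top tare_well [([0.468, 0.05, 0.048], 0.86)]
top tare_top [([0.468, 0.049, 0.032], 0.51)]
top power_top [([0.485, -0.067, 0.036], 0.63)]
top panel_tab [([0.607, 0.034, 0.119], 0.63)]
top chamber [([0.611, 0.017, 0.092], 0.65)]
top bottle [([0.637, 0.23, 0.005], 0.88)]
top jar [([0.646, -0.156, 0.0], 0.86)]
top driver [([0.612, -0.254, 0.006], 0.58)]
top dish [([0.645, -0.153, 0.003], 0.34)]
[ 0.19230303 -0.5946832   0.24831672] [[0.951, 0.308, 0.0], [0.308, -0.951, -0.0], [-0.0, 0.0, -1.0]] 1.1 0.9966679925052478
```

View pics/scene0.png

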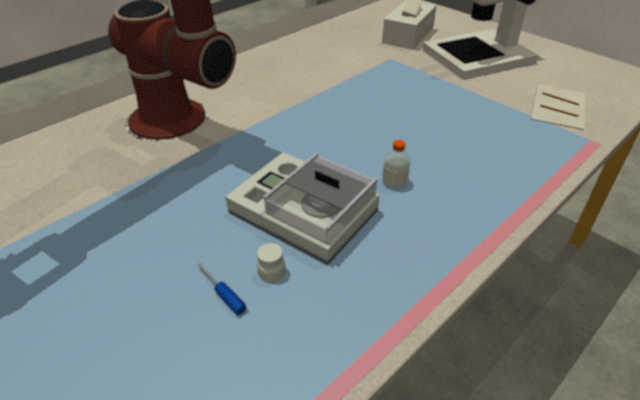

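View pics/top0.png

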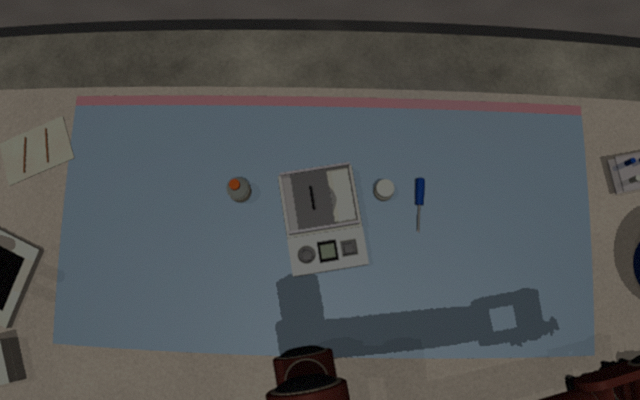

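The scene view shows the panel wide open, with the tab at about (327,180), the tare well at (288,168) and the power key at (255,194). In the top view the tab is at (312,197), the tare well at (306,254) and the power well at (349,247). Next I go above the spot left of the tab with the fingers shut, aligned to the balance (yaw about 0.16).

>>> {"fn": "apply_moves", "kwargs": {
  "moves": [
    [[0,0,0.15],[59,-52,0],1],
    [[0,0,0.15],[59,-52,0],1],
    [[0,0,0.15],[59,-52,0],1],
    [[0,0,0.15],[59,-52,0],1],
    [[0,0,0.15],[59,-52,0],1],
    [[0,0,0.15],[59,-52,0],1],
    [[0,0,0.15],[59,-52,0],1],
    [[0,0,0.15],[59,-52,0],1],
    [[0,0,0.15],[59,-52,0],1],
    [[0,0,0.15],[59,-52,0],1],
    [[0,0,0.15],[59,-52,0],1],
    [[0,0,0.15],[59,-52,0],1],
    [[0,0,0.15],[59,-52,0],1],
    [[0,0,0.15],[59,-52,0],1],
    [[0,0,0.15],[59,-52,0],1],
    [[0,0,0.15],[59,-52,0],1],
    [[0,0,0.15],[59,-52,0],1],
    [[0,0,0.15],[59,-52,0],1],
    [[0,0,0.15],[59,-52,0],1],
    [[0,0,0.15],[59,-52,0],1]
  ]
}}

```text
time: 3.1
tool_pos: [0.5933, 0.0805, 0.2484]
tool_rot: [0.0, 0.997, 0.08, 0.0]
contact_force: [0.3, -0.0, -0.8]
gripper_width: 0.003
grasp_force: 0.0
```

```bash
cat > m.py <<'E'
from h import *
import sys
loc={"balance":(0,0),"tare_well":(-.085,.056),"tare_top":(-.085,.056),"power_top":(-.085,-.056),"chamber":(.05,0)}
A=[];B=[]
tab=[]
for c in ("wrist","top","scene"):
    f=manip.grab_frame(c)
    if c=="wrist": save(f,sys.argv[1])
    for n in list(loc)+["panel_tab"]:
        r=manip.spot_point(f,n)[:1]
        for d in r:
            p=c2w(f,d["location"]); print(c,n,p.round(3),round(d["score"],2))
            if n=="panel_tab": tab.append(p)
            elif d["score"]>.4 and p[2]<.1: A.append(loc[n]);B.append(p[:2])
A=np.array(A);B=np.array(B);w=np.ones(len(A))
for _ in range(6):
    a=(A*w[:,None]).sum(0)/w.sum();b=(B*w[:,None]).sum(0)/w.sum();X=A-a;Y=B-b
    th=np.arctan2((w*(X[:,0]*Y[:,1]-X[:,1]*Y[:,0])).sum(),(w*(X*Y).sum(1)).sum())
    M=np.array([[np.cos(th),-np.sin(th)],[np.sin(th),np.cos(th)]]);c=b-M@a
    e=np.linalg.norm(A@M.T+c-B,axis=1);w=1/(1+(e/.005)**2)
print("yaw",th,"c",c,"res",e.round(3))
s=manip.state();T=R.from_quat(s["tool_rot"],scalar_first=True).as_matrix()
print("tool",s["tool_pos"],"x yaw",np.arctan2(T[1,0],T[0,0]),T[:,2].round(3),"local",M.T@(s["tool_pos"][:2]-c),s["time"],s["gripper_width"],manip.nose_length)
for t in tab: print("tab local",M.T@(t[:2]-c))
E
python3 m.py w1
```

```text
wrist balance [0.565 0.008 0.003] 0.91
wrist tare_top [0.612 0.017 0.092] 0.16
wrist power_top [ 0.488 -0.061  0.031] 0.75
wrist chamber [0.612 0.019 0.087] 0.93
wrist panel_tab [0.605 0.038 0.113] 0.85
top balance [0.559 0.008 0.002] 0.83
top tare_well [0.467 0.049 0.049] 0.68
top tare_top [0.465 0.048 0.035] 0.59
top power_top [ 0.485 -0.064  0.037] 0.49
top chamber [0.612 0.019 0.092] 0.67
top panel_tab [0.606 0.039 0.118] 0.8
scene balance [0.557 0.003 0.003] 0.9
scene tare_well [0.463 0.046 0.051] 0.62
scene tare_top [0.465 0.051 0.032] 0.35
scene power_top [ 0.482 -0.063  0.032] 0.47
scene chamber [0.608 0.016 0.09 ] 0.93
scene panel_tab [0.6   0.035 0.114] 0.84
yaw 0.18096676158974784 c [0.55965839 0.0079637 ] res [0.005 0.002 0.004 0.001 0.001 0.001 0.002 0.004 0.005 0.004 0.004 0.001]
tool [0.59367927 0.08167771 0.24826235] x yaw 0.1628116497044716 [-0.  0. -1.] local [0.04673242 0.06638717] 4.15 -0.0004077577810211108 0.017
tab local [0.04984803 0.02156238]
tab local [0.05100122 0.02211144]
tab local [0.04438555 0.01921279]
```

View pics/w1.png

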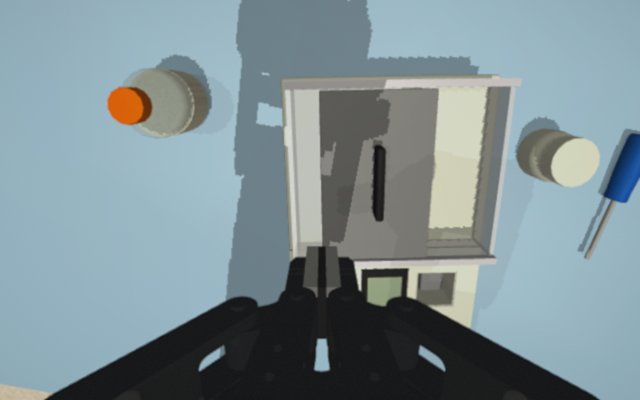

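The wrist picture shows the tab at (378,183), with the shut fingers left of it and nearer the camera. The panel is about 66 mm open. I descend first, then push.

>>> {"fn": "apply_moves", "kwargs": {
  "moves": [
    [[0,0,-0.018],[0.3,0,4],1],
    [[0,0,-0.018],[0.3,0,8],1],
    [[0,0,-0.018],[0.3,0,11],1],
    [[0,0,-0.018],[0.3,0,12.7],1],
    [[0,0,-0.018],[0.3,0,12.7],1],
    [[0,0,-0.018],[0.3,0,12.7],1]
  ]
}}

```text
time: 4.75
tool_pos: [0.5974, 0.0822, 0.1225]
tool_rot: [0.0, 0.996, 0.09, 0.001]
contact_force: [-0.0, 0.3, 1.0]
gripper_width: 0.002
grasp_force: 0.0
```

>>> {"fn": "apply_moves", "kwargs": {
  "moves": [
    [[0,0,0],[0,0.8,0],1],
    [[0,0,0],[0,1.6,0],1],
    [[0,0,0],[0,2.1,0],1],
    [[0,0,0],[0,2.5,0],1],
    [[0,0,0],[0,2.9,0],1],
    [[0,0,0],[0,3.3,0],1],
    [[0,0,0],[0,3.7,0],1],
    [[0,0,0],[0,4.1,0],1],
    [[0,0,0],[0,4.5,0],1],
    [[0,0,0],[0,4.9,0],1],
    [[0,0,0],[0,5.3,0],1],
    [[0,0,0],[0,5.7,0],1],
    [[0,0,0],[0,6.1,0],1],
    [[0,0,0],[0,6.5,0],1],
    [[0,0,0],[0,6.9,0],1],
    [[0,0,0],[0,7.3,0],1],
    [[0,0,0],[0,7.6,0],1],
    [[0,0,0],[0,7.9,0],1],
    [[0,0,0],[0,8.1,0],1],
    [[0,0,0],[0,8.1,0],1]
  ]
}}

```text
time: 6.75
tool_pos: [0.6113, 0.0021, 0.1213]
tool_rot: [0.0, 0.996, 0.09, -0.0]
contact_force: [-0.2, -0.8, -0.8]
gripper_width: 0.002
grasp_force: 0.2
```

```bash
python3 m.py w2
```

```text
wrist balance [ 0.563  0.006 -0.   ] 0.63
wrist chamber [0.609 0.019 0.088] 0.84
wrist panel_tab [ 0.616 -0.012  0.116] 0.72
top balance [0.564 0.009 0.003] 0.64
top tare_well [ 0.61  -0.255  0.004] 0.23
top tare_top [ 0.615 -0.012  0.116] 0.43
top power_top [ 0.486 -0.069  0.035] 0.5
top chamber [0.612 0.019 0.087] 0.59
top panel_tab [ 0.615 -0.011  0.116] 0.77
scene balance [0.558 0.004 0.001] 0.91
scene tare_well [0.465 0.046 0.05 ] 0.6
scene tare_top [0.463 0.05  0.032] 0.5
scene power_top [ 0.483 -0.062  0.033] 0.61
scene chamber [0.606 0.016 0.09 ] 0.74
scene panel_tab [ 0.608 -0.012  0.118] 0.76
yaw 0.19156628732046793 c [0.55951736 0.00774732] res [0.004 0.002 0.005 0.005 0.004 0.004 0.001 0.004 0.004 0.003]
tool [0.61120143 0.00247882 0.12128861] x yaw 0.18082231379129352 [-0. -0. -1.] local [ 0.04973552 -0.01501261] 7.8 0.0003136426147789861 0.017
tab local [ 0.05203483 -0.03063694]
tab local [ 0.05136223 -0.02864679]
tab local [ 0.04405578 -0.02874187]
```

View pics/w2.png

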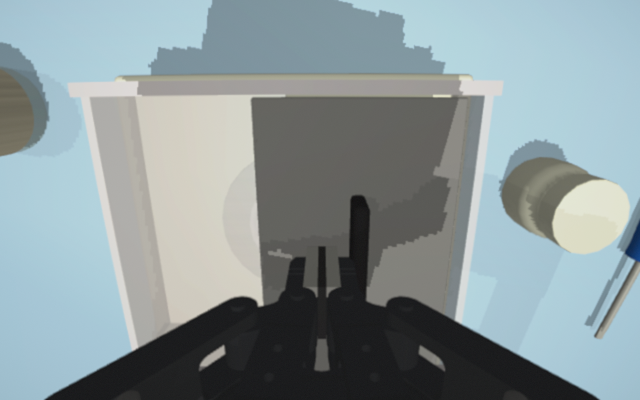

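The tab is at about (360,240), still in contact and about 15 mm from shut. The dish stays in place under the panel. I continue in smaller steps.

>>> {"fn": "apply_moves", "kwargs": {
  "moves": [
    [[0,0,0],[0,0.3,0],1],
    [[0,0,0],[0,0.6,0],1],
    [[0,0,0],[0,0.8,0],1],
    [[0,0,0],[0,1.0,0],1],
    [[0,0,0],[0,1.1,0],1],
    [[0,0,0],[0,1.1,0],1]
  ]
}}

```text
time: 8.4
tool_pos: [0.6132, -0.0086, 0.1213]
tool_rot: [0.0, 0.996, 0.09, 0.0]
contact_force: [0.2, 0.7, -0.4]
gripper_width: -0.003
grasp_force: 0.2
```

>>> {"fn": "apply_moves", "kwargs": {
  "moves": [
    [[0,0,0],[0,0.1,0],1],
    [[0,0,0],[0,0.2,0],1],
    [[0,0,0],[0,0.2,0],1]
  ]
}}

```text
time: 8.7
tool_pos: [0.6136, -0.0104, 0.1213]
tool_rot: [0.0, 0.996, 0.09, 0.0]
contact_force: [-0.4, -0.1, 0.4]
gripper_width: 0.004
grasp_force: 0.4
```

>>> {"fn": "apply_moves", "kwargs": {
  "moves": [
    [[0,0,0],[0,0.1,0],1],
    [[0,0,0],[0,0.1,0],1]
  ]
}}

```text
time: 8.9
tool_pos: [0.6136, -0.0107, 0.1213]
tool_rot: [-0.001, 0.996, 0.09, -0.0]
contact_force: [-0.0, 4.8, 0.3]
gripper_width: -0.001
grasp_force: 1.9
```

>>> {"fn": "apply_moves", "kwargs": {
  "moves": [
    [[0,0,0],[0,0.1,0],1],
    [[0,0,0],[0,0.1,0],1]
  ]
}}

```text
time: 9.1
tool_pos: [0.6136, -0.0109, 0.1212]
tool_rot: [-0.002, 0.996, 0.09, -0.0]
contact_force: [-0.7, 6.4, 1.0]
gripper_width: -0.002
grasp_force: 3.4
```

```bash
python3 m.py w3
```

```text
wrist balance [0.565 0.007 0.003] 0.85
wrist power_top [ 0.645 -0.158 -0.001] 0.35
wrist chamber [0.614 0.019 0.088] 0.63
wrist panel_tab [ 0.616 -0.026  0.117] 0.97
top balance [ 0.563  0.009 -0.001] 0.62
top tare_well [0.468 0.05  0.047] 0.95
top tare_top [ 0.616 -0.025  0.118] 0.27
top power_top [0.61  0.019 0.092] 0.63
top chamber [0.61  0.018 0.09 ] 0.73
top panel_tab [ 0.621 -0.028  0.115] 0.69
scene balance [0.462 0.048 0.052] 0.31
scene tare_well [0.462 0.046 0.053] 0.67
scene power_top [ 0.483 -0.062  0.033] 0.36
scene chamber [0.607 0.019 0.091] 0.91
scene panel_tab [ 0.614 -0.027  0.112] 0.84
yaw 0.18876540761897573 c [0.56175758 0.00894846] res [0.003 0.003 0.001 0.002 0.146 0.001 0.006 0.004]
tool [ 0.61362006 -0.01086846  0.12120754] x yaw 0.18115724840594025 [-0.001  0.003 -1.   ] local [ 0.04722265 -0.02919672] 10.15 -0.0013657210780947764 0.017
tab local [ 0.04719285 -0.04451145]
tab local [ 0.05094336 -0.04701967]
tab local [ 0.04423245 -0.04510919]
```

View pics/w3.png

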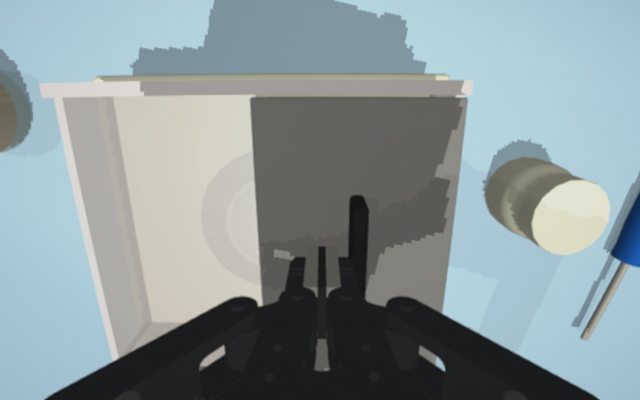

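The panel is against its stop: the tab reads -45 mm and force rose over the last 2 mm. I back off, rise and go in front of the tare well to look at it from near.

>>> {"fn": "apply_moves", "kwargs": {
  "moves": [
    [[0,0,0],[0,-0.5,0],1],
    [[0,0,0],[0,-1,0],1],
    [[0,0,0],[0,-1,-4],1],
    [[0,0,0],[0,-1,-8],1],
    [[0,0,0],[-20,-8.4,-8],1],
    [[0,0,0],[-20,-8.4,-8],1],
    [[0,0,0],[-20,-8.4,-8],1],
    [[0,0,0],[-20,-8.4,-8],1],
    [[0,0,0],[-20,-8.4,-8],1],
    [[0,0,0],[-20,-8.4,-8],1],
    [[0,0,0],[-20,-8.4,-8],1],
    [[0,0,0],[-20,-8.4,-8],1]
  ]
}}

```text
time: 11.35
tool_pos: [0.403, 0.0341, 0.2018]
tool_rot: [0.0, 0.996, 0.09, 0.0]
contact_force: [0.1, -0.5, 0.4]
gripper_width: 0.001
grasp_force: 0.0
```

```bash
python3 m.py w4
```

```text
wrist balance [0.566 0.008 0.002] 0.58
wrist tare_well [0.467 0.047 0.048] 0.7
wrist tare_top [0.467 0.05  0.035] 0.59
wrist power_top [ 0.488 -0.062  0.03 ] 0.83
top balance [0.56  0.006 0.002] 0.88
top tare_well [0.468 0.049 0.052] 0.62
top power_top [ 0.488 -0.065  0.036] 0.39
top chamber [0.609 0.018 0.091] 0.55
top panel_tab [ 0.616 -0.023  0.118] 0.93
scene balance [0.556 0.004 0.   ] 0.88
scene tare_well [0.46  0.046 0.052] 0.63
scene tare_top [0.466 0.047 0.036] 0.58
scene power_top [ 0.483 -0.06   0.032] 0.57
scene chamber [0.606 0.02  0.092] 0.88
scene panel_tab [ 0.612 -0.029  0.114] 0.82
yaw 0.17854216239732804 c [0.55966553 0.00805351] res [0.006 0.002 0.002 0.002 0.002 0.002 0.001 0.006 0.006 0.001 0.004 0.004]
tool [0.40205093 0.0343793  0.20134007] x yaw 0.18081231469596162 [ 0. -0. -1.] local [-0.15043377  0.05389888] 12.4 0.0017215520690208122 0.017
tab local [ 0.04980852 -0.04074588]
tab local [ 0.04450153 -0.04610282]
```

View pics/w4.png

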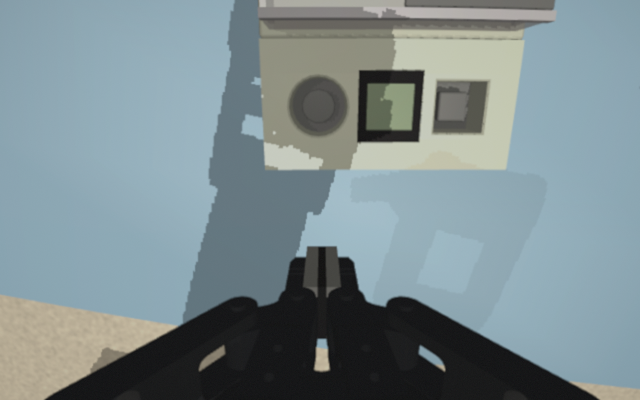

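The tare well mouth is at about (318,104) and its key at (318,106).

```bash
python3 - <<'E'
from h import *
f=manip.grab_frame("wrist"); s=manip.state();T=R.from_quat(s["tool_rot"],scalar_first=True).as_matrix()
for uv,z in (((318,104.5),.05),((318.5,106),.033)):
    p=ray(f,uv,z);print(p,"tool shift cm",100*T.T@(p-s["tool_pos"]))
for n in ("tare_well","tare_top"):
    m=manip.silhouettes(f,n)
    for d in m[:1]:
        y,x=np.nonzero(d["pixels"]);print(n,d["score"],x.min(),x.max(),y.min(),y.max(),x.mean(),y.mean())
E
```

```text
[0.46743887 0.04927535 0.05      ] tool shift cm [ 6.69731735 -0.29052682 15.13601593]
[0.46574907 0.04873062 0.033     ] tool shift cm [ 6.52112484 -0.2673232  16.83599804]
tare_well 0.86 259 557 0 169 392.2507713248639 81.17595281306716
tare_top 0.91 303 335 88 120 318.8801410105758 104.25264394829613
```

>>> {"fn": "apply_moves", "kwargs": {
  "moves": [
    [[0,0,0],[6.6,-0.28,0],1],
    [[0,0,0],[6.6,-0.28,4],1],
    [[0,0,0],[6.6,-0.28,8],1],
    [[0,0,0],[6.6,-0.28,11],1],
    [[0,0,0],[6.6,-0.28,12.4],1],
    [[0,0,0],[6.6,-0.28,12.4],1]
  ]
}}

```text
time: 13.15
tool_pos: [0.4648, 0.0491, 0.0752]
tool_rot: [-0.0, 0.996, 0.09, -0.002]
contact_force: [-0.1, 0.4, 0.2]
gripper_width: -0.001
grasp_force: 0.0
```

>>> {"fn": "apply_moves", "kwargs": {
  "moves": [
    [[0,0,0],[0,0,0.7],1],
    [[0,0,0],[0,0,1.4],1],
    [[0,0,0],[0,0,1.9],1],
    [[0,0,0],[0,0,2.3],1],
    [[0,0,0],[0,0,2.3],1]
  ]
}}

```text
time: 13.65
tool_pos: [0.4662, 0.049, 0.054]
tool_rot: [-0.0, 0.996, 0.09, -0.0]
contact_force: [0.2, -0.8, 0.6]
gripper_width: 0.001
grasp_force: 0.0
```

>>> {"fn": "apply_moves", "kwargs": {
  "moves": [
    [[0,0,0],[0,0,0.3],1],
    [[0,0,0],[0,0,0.5],1],
    [[0,0,0],[0,0,0.7],1],
    [[0,0,0],[0,0,0.7],1]
  ]
}}

```text
time: 14.05
tool_pos: [0.4667, 0.049, 0.0476]
tool_rot: [0.0, 0.996, 0.09, 0.0]
contact_force: [-0.2, -0.1, 2.3]
gripper_width: -0.001
grasp_force: 1.5
```

>>> {"fn": "apply_moves", "kwargs": {
  "moves": [
    [[0,0,0],[0,0,0.1],1],
    [[0,0,0],[0,0,0.2],1],
    [[0,0,0],[0,0,0.2],1]
  ]
}}

```text
time: 14.35
tool_pos: [0.4667, 0.049, 0.0456]
tool_rot: [0.0, 0.996, 0.09, 0.0]
contact_force: [-1.4, 0.1, 4.6]
gripper_width: -0.001
grasp_force: 2.2
```

>>> {"fn": "apply_moves", "kwargs": {
  "moves": [
    [[0,0,0],[0,0,0.1],1],
    [[0,0,0],[0,0,0.2],1],
    [[0,0,0],[0,0,0.2],1]
  ]
}}

```text
time: 14.65
tool_pos: [0.4668, 0.049, 0.0449]
tool_rot: [0.0, 0.996, 0.09, -0.0]
contact_force: [-6.3, -0.2, 14.0]
gripper_width: -0.003
grasp_force: 7.2
```

>>> {"fn": "apply_moves", "kwargs": {
  "moves": [
    [[0,0,0],[0,0,-0.5],1],
    [[0,0,0],[0,0,-1.5],1],
    [[0,0,0],[0,0,-3],1],
    [[0,0,0],[0,0,-7],1],
    [[0,0,0],[0,0,-11],1],
    [[0,0,0],[0,0,-15],1],
    [[0,0,0],[-6,0,-15],1],
    [[0,0,0],[-6,0,-15],1],
    [[0,0,0],[-6,0,-15],1],
    [[0,0,0],[-6,0,-15],1]
  ]
}}

```text
time: 15.65
tool_pos: [0.4077, 0.0382, 0.1933]
tool_rot: [0.0, 0.996, 0.09, 0.0]
contact_force: [1.2, 0.5, -0.4]
gripper_width: -0.001
grasp_force: 0.0
```

```bash
python3 m.py w5 | egrep "yaw|tab"; python3 -c "
from h import *
f=manip.grab_frame('top');save(f,'t5')"
```

```text
top panel_tab [ 0.615 -0.026  0.119] 0.7
scene panel_tab [ 0.613 -0.025  0.114] 0.85
yaw 0.19205430401823526 c [0.55914146 0.00872058] res [0.005 0.001 0.002 0.004 0.001 0.002 0.004 0.004 0.008 0.003 0.253 0.003
tool [0.40746113 0.03822425 0.19332676] x yaw 0.18075894566172207 [ 0.  0. -1.] local [-0.14326003  0.05791332] 16.7 -0.0018989514763789643 0.017
tab local [ 0.04808574 -0.04505427]
tab local [ 0.04638016 -0.04313201]
```

View pics/t5.png

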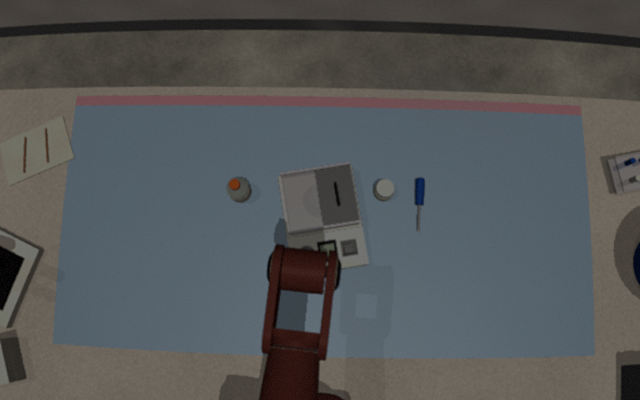

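The top view shows the panel shut, with the tab at (337,194), the balance and bystanders where they were, and the arm clear.

```bash
python3 -c "
from plant import manip
print(manip.job_done())"
```

```text
the job is handed in; nothing more can be done
None
```

I handed the job in with the panel pushed shut and the tare key pressed to its stop and released; the balance and bystanders look unmoved and the arm is clear, but no verdict came back.

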